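# Seal the bedside biscuit canister

## Task

Put the oak lid squarely on the open biscuit canister so that it lies on the rim. Then go round its edge and press down each raised length of the rubber seal (four corners and the middles of the two short sides) until the seal is fully home and flush all round. Leave the canister standing about where it is, disturb nothing else, and let go.

Things in the scene. Friction and masses are not known exactly. Their poses are not given: they have to be found in the camera images.
- canister: open rectangular white ceramic biscuit canister, loose, about 0.9 kg, outside 120 mm along its x, 170 mm along its y; origin under its centre, z up. Walls 10 mm thick, rim 85 mm above its underside, mouth 100 x 150 mm; the biscuits inside stay below 50 mm
- canister_rim (a point): centre of the canister's mouth, level with the top of the rim
- lid: loose oak lid, 0.2 to 0.5 kg, lying right way up on the table; origin at the centre of its underside, z up. Plate 120 mm (x) by 170 mm (y), 10 mm thick, top 30 mm above the origin; under it a 20 mm deep plug, 94 x 144 mm (lower 10 mm: 86 x 136). Fits the canister either way round; lying on the rim, its origin is 65 mm above the canister's
- lid_grip (a point): top centre of the lid's upright bar grip, 62 mm above the lid's origin; the bar is 14 mm thick (lid's x), 70 mm long (lid's y) and rises 32 mm from the plate. Around the plate's edge runs a dark rubber seal, 13 mm wide, in six lengths (four L-shaped at the corners, one in the middle of each short side), not beside the middle of the long sides
- lid_edge1 (a point): where to press the length of seal at the lid's corner at +x +y: centre of its top face, x 52, y 77 mm in the lid's frame, moving with it. Raised it stands 7 mm above the plate (37 mm above the lid's origin); it gives way under 9 N straight down, independently of the others, and stays where pressed. Home, it is flush with the plate (30 mm above the lid's origin)
- lid_edge2 (a point): where to press the length of seal at the lid's corner at +x -y: centre of its top face, x 52, y -77 mm in the lid's frame, moving with it. Raised it stands 7 mm above the plate (37 mm above the lid's origin); it gives way under 9 N straight down, independently of the others, and stays where pressed. Home, it is flush with the plate (30 mm above the lid's origin)
- lid_edge3 (a point): where to press the length of seal at the lid's middle of the -y short side: centre of its top face, x 0, y -78 mm in the lid's frame, moving with it. Raised it stands 7 mm above the plate (37 mm above the lid's origin); it gives way under 9 N straight down, independently of the others, and stays where pressed. Home, it is flush with the plate (30 mm above the lid's origin)
- lid_edge4 (a point): where to press the length of seal at the lid's corner at -x -y: centre of its top face, x -52, y -77 mm in the lid's frame, moving with it. Raised it stands 7 mm above the plate (37 mm above the lid's origin); it gives way under 9 N straight down, independently of the others, and stays where pressed. Home, it is flush with the plate (30 mm above the lid's origin)
- lid_edge5 (a point): where to press the length of seal at the lid's corner at -x +y: centre of its top face, x -52, y 77 mm in the lid's frame, moving with it. Raised it stands 7 mm above the plate (37 mm above the lid's origin); it gives way under 9 N straight down, independently of the others, and stays where pressed. Home, it is flush with the plate (30 mm above the lid's origin)
- lid_edge6 (a point): where to press the length of seal at the lid's middle of the +y short side: centre of its top face, x 0, y 78 mm in the lid's frame, moving with it. Raised it stands 7 mm above the plate (37 mm above the lid's origin); it gives way under 9 N straight down, independently of the others, and stays where pressed. Home, it is flush with the plate (30 mm above the lid's origin)
- mushroom: turned wooden mushroom ornament, 58 mm wide, 70 mm tall, between the canister and the lid; bystander, origin under its centre
- coaster: round wooden coaster, 82 mm across, 9 mm thick; bystander, origin under its centre
- tray: shallow brass tray 120 x 200 x 14 mm at the far side; bystander, origin under its centre
- tumbler: drinking glass 72 mm across, 85 mm tall, standing on the tray; bystander, origin under its centre
- book: book lying flat, 130 x 190 x 22 mm, left side; bystander, origin under its centre
- clock: black bedside clock, 45 x 80 x 75 mm tall, far side; bystander, origin under its centre
- carafe: glass carafe 84 mm across, 240 mm tall, at the left side of the top; bystander, origin under its centre
Mind the look-alikes: they are no part of the job. What is shaped like the canister but yellow is not meant. Leave any yellow look-alike of the lid alone.

How it is judged:
By the outcome, as a careful person would: the job done as asked, in the order asked, and still so for the second after the job is handed in, with the robot touching nothing.
It also fails if it takes over 64 s, if anything falls off the work surface, if the arm or the gripper's body presses on something with over 40 N, if the wrist force passes 120 N, or if a joint passes its speed limit or range.

## Robot

A 6-joint arm with a two-finger parallel gripper is mounted at the origin on the work surface. World frame = base frame: x ahead of the robot, y to its left, z up, the work surface at z = 0. Lengths are in m, angles in degrees, forces in N, time in s.
With the tool pointing down it reaches from about 0.35 to 0.875 m from the base axis. Payload 4.2 kg.
Tool frame: the origin (TCP) lies at the very end of the fingers, on their centre line; the grasp point (between the pads) lies 19 mm behind it; z points along the fingers, y is the line along which they close (so a half turn about z gives the same grasp; the last joint's range is limited). The gripper opens to 87 mm and grips with 3 to 60 N. Pads are 19 mm wide; open, the fingers measure 117 mm over their backs; the gripper's body (75 mm by 190 mm) begins 51 mm behind the grasp point.
Start: joints at [86.265, 22.042, 0.453, 0, -68.411, -14.817], TCP at [0.199, 0.593, 0.223] pointing down, gripper open.
Joint ranges: [-179.83, 179.83], [-69.29, 118.12], [-61.27, 80.66], [-181.25, 117.63], [-171.15, -9.14], [-177.46, 177.46]. Speed limits (degrees/s): [159.86, 159.86, 180, 180, 180, 180].

## Interface

Orientations are given as a 3x3 rotation matrix whose columns are the frame's x, y, z axes.
In Python, from station import sense, cams, r gives the robot as it stands. The module is installed in compiled form; this text tells all that it offers.
- The arm moves only by the tool step_arm, never from a script. Its argument "targets" is text: rows parted by semicolons, each of 4 numbers parted by spaces: the shift along the tool's x, y, z in cm, then the turn about the tool's z in degrees. In form: x y z turn; .... A call has 1 to 12 rows; each row shifts and turns the commanded pose from where the row before left it, along the tool's axes as they then stand; what a row does not reach is not made up. A row lasts 1/12 s, in which the tool goes at most 41.7 mm and 7.16 degrees, less where a joint would pass 70% of its speed; a pose out of reach is approached as far as the arm can. A call with a gripper value outside its range is refused whole. "claw" is the finger opening in cm, from 0 to 8.7, set as the call begins (left out, the last holds). The fingers move at their own pace and stop on an object; the grip force is fixed at half the most. Time passes only in rows, so rows that do not move let the fingers close. It gives the time, the measured TCP pose, the force, the opening and the grip force at its end, in the units of the state.
- sense(): the state, without advancing time (a new reading comes with each control period).
- cams.capture(name): name is "side" or "top" or "wrist"; returns a dict with "frame" (400x640x3 uint8, blue, green, red), "vertical_fov" (degrees; the focal length in pixels is half the picture's height over the tangent of half this angle, whatever the lens; pixels are square), "cx", "cy" (the principal point, pixels), "eye" and "rotation" of the camera in the world; the wrist camera has in their place "tool_from_camera" (4x4, takes a point from camera to tool coordinates, whose origin is the TCP and whose axes are the flange's). Camera axes: x right, y down, z forward; pixel columns grow to the right and rows downward; lengths in m; the calibration is good to about 2 mm. The wrist camera is an equidistant fisheye: a pixel r from the principal point sees the ray r / f radians off the axis. A picture is of the moment at which its call begins: read the wrist's pose just before it. There is no depth.
- r.finish_job(): hands the job in; it is judged then, once.
The state is a dict: "time_s": time; "joints": joint angles; "joint_velocities": joint speeds; "effort": joint torques, N m; "tcp_pos": TCP position; "ee_rot": TCP orientation; "wrist_force": force on the tool from outside, world axes, zero at the start; "moment": the same for the moment, N m; "gripper_width": opening from 0.0 (shut) to 1.0 (fully open); "gripper_force": force on a finger pad.
Only numpy, scipy, OpenCV 4.12 (cv2) and the standard library are available. Lean on these libraries where they do the work, as an engineer would, in place of code of your own. Each camera call takes 0.05 s, during which the arm holds its last target. There are 200 camera calls.

## Working session

There is one attempt and no reset: what is moved stays moved. The work goes in short steps, Python scripts to look and compute and a tool call to move; the robot and the scene stay as the last step left them, time stands still between calls to the robot, and variables do not carry over. Pictures are saved under pics/ and viewed, at most 10 in all, crops included, and the job is handed in when it is done.

Besides the shell and the picture viewer there is one more tool, called after "Request:" in YAML: its name, and indented under it one key for each argument. step_arm: Moves the arm, as the interface text tells. Its arguments: {"type":"object","properties":{"targets":{"type":"string"},"claw":{"type":"number"}},"required":["targets"]}

```bash
mkdir -p pics
cat > h.py <<'E'
import numpy as np, cv2, pickle
from station import sense, cams, r
def cap(n,f):
    s=sense(); c=cams.capture(n); cv2.imwrite('pics/'+f+'.png',c['frame'])
    c['s']=s
    pickle.dump(c,open('pics/'+f+'.pkl','wb')); return c
def load(f): return pickle.load(open('pics/'+f+'.pkl','rb'))
def ray(c,u,v):
    f=200/np.tan(np.radians(c['vertical_fov']/2))
    d=np.array([u-c['cx'],v-c['cy']],float)
    if 'eye' in c:
        q=np.array([d[0]/f,d[1]/f,1]); R=np.array(c['rotation']); o=np.array(c['eye'])
    else:
        rr=np.hypot(*d); t=rr/f
        q=np.array([*(d/max(rr,1e-9)*np.sin(t)),np.cos(t)])
        T=np.array(c['tool_from_camera']); E=np.array(c['s']['ee_rot'])
        R=E@T[:3,:3]; o=np.array(c['s']['tcp_pos'])+E@T[:3,3]
    q=R@q; return o,q/np.linalg.norm(q)
def atz(c,u,v,z):
    o,d=ray(c,u,v); return o+d*(z-o[2])/d[2]
def tri(*a):
    A=np.zeros((3,3));b=np.zeros(3)
    for c,u,v in a:
        o,d=ray(c,u,v);P=np.eye(3)-np.outer(d,d);A+=P;b+=P@o
    p=np.linalg.solve(A,b)
    return p,[1000*np.linalg.norm(np.cross(p-ray(*x)[0],ray(*x)[1])) for x in a]
E
python3 - <<'E'
from h import *
s=sense();print(s)
for n in('top','side','wrist'):
    c=cap(n,n+'0'); print(n,c['vertical_fov'],c.get('eye'),c.get('tool_from_camera'),c['cx'],c['cy'])
E
```

```text
{'time_s': 0.0, 'joints': array([ 8.62651739e+01,  2.20916996e+01,  3.79285925e-01, -2.95133708e-02,
       -6.84126051e+01, -1.48174608e+01]), 'joint_velocities': array([ 0.0758493 ,  0.01707926, -0.03423939,  0.00066044, -0.04818805,
        0.01253981]), 'effort': array([ 9.58871933e-04, -3.90664852e+01,  1.87406892e+01,  4.21986580e+00,
        1.10468621e-02, -1.96920032e-04]), 'tcp_pos': array([0.19863379, 0.59194684, 0.22144501]), 'ee_rot': array([[ 9.47973242e-01, -3.18349411e-01, -6.20086720e-04],
       [-3.18350001e-01, -9.47970818e-01, -2.14610949e-03],
       [ 9.53885777e-05,  2.23185898e-03, -9.99997505e-01]]), 'wrist_force': array([-0.41913411, -0.54245032,  0.31521373]), 'moment': array([-0.03121962, -0.05278482,  0.03826611]), 'gripper_force': 0.0, 'gripper_width': 1.0004881361553304}
top 55.16216773631743 [0.42121332 0.09410467 1.29948685] None 311.6182002155195 206.13009015143993
side 53.031646815659855 [ 0.02267775 -0.7369245   0.67935954] None 315.04178510327057 209.3560611628117
wrist 65.70646984690485 None [[ 1.00803917e-03 -9.65687273e-01 -2.59705747e-01  7.09001018e-02]
 [ 9.99999334e-01  8.27349823e-04  8.05054586e-04  1.33275732e-03]
 [-5.62563464e-04 -2.59706385e-01  9.65687463e-01 -1.62190642e-01]
 [ 0.00000000e+00  0.00000000e+00  0.00000000e+00  1.00000000e+00]] 322.4184708003686 200.20683983779884
```

View pics/top0.png

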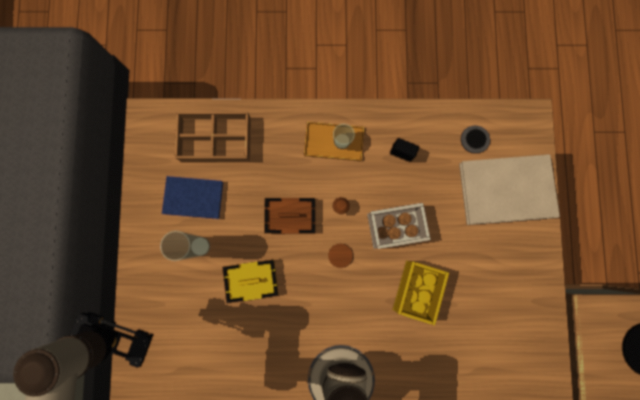

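View pics/side0.png

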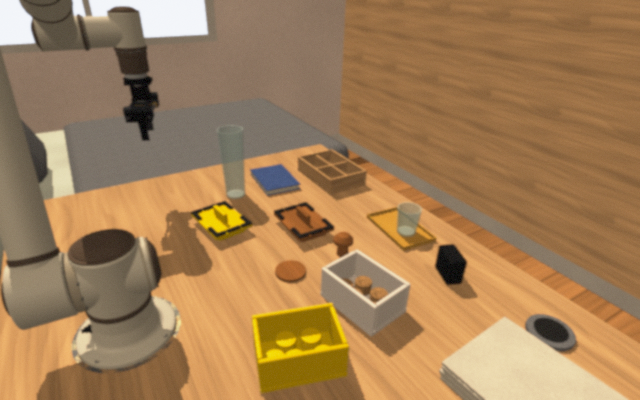

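Top: the lid is around pixel (290,216), the canister around (400,226), and the mushroom at (341,205). The yellow look-alikes are nearer the base. I'll enlarge both views.

Run:
```python
from h import *
a=load('top0')['frame'][185:260,250:440]; b=load('side0')['frame'][195:335,270:415]
a=cv2.resize(a,None,fx=4,fy=4,interpolation=cv2.INTER_CUBIC)
b=cv2.resize(b,None,fx=4,fy=4,interpolation=cv2.INTER_CUBIC)
cv2.imwrite('pics/ca.png',a);cv2.imwrite('pics/cb.png',b)
```

```text
(no output)
```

View pics/ca.png

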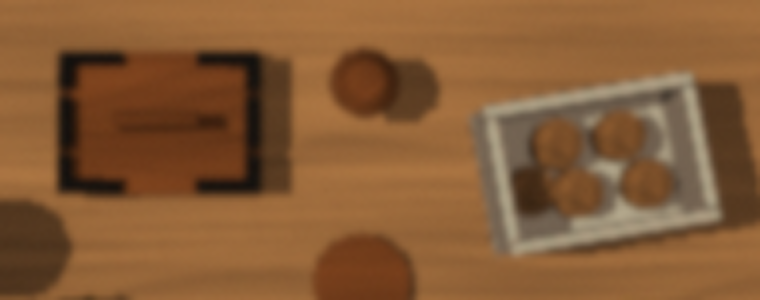

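View pics/cb.png

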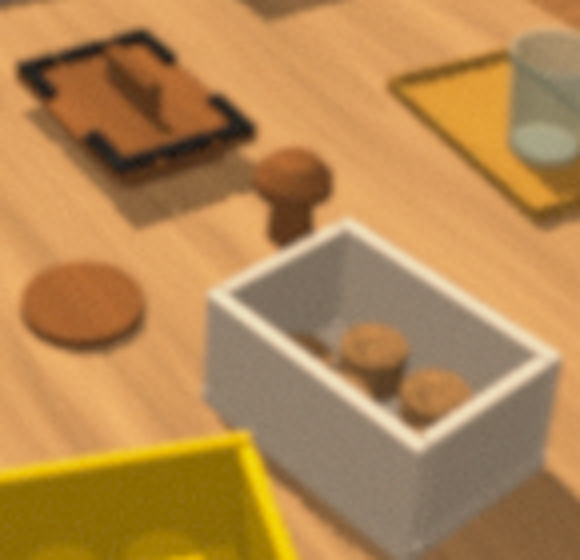

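Crop a: lid seal corners at (58,52), (262,52), (262,193), (58,193); rim corners at (476,110), (692,73), (721,218), (512,255). Crop b: lid corners at (20,70), (148,30), (255,130), (122,172); rim corners at (208,292), (348,220), (558,358), (420,445).

Run:
```python
from h import *
np.set_printoptions(precision=4,suppress=True)
t=load('top0');s=load('side0')
A=lambda p:(t,250+(p[0]+.5)/4-.5,185+(p[1]+.5)/4-.5)
B=lambda p:(s,270+(p[0]+.5)/4-.5,195+(p[1]+.5)/4-.5)
for nm,TT,SS,z in(('lid',[(58,52),(262,52),(262,193),(58,193)],[(20,70),(148,30),(255,130),(122,172)],.037),
 ('can',[(476,110),(692,73),(721,218),(512,255)],[(208,292),(348,220),(558,358),(420,445)],.085)):
    P=[atz(*A(p),z) for p in TT]; Q=[atz(*B(p),z) for p in SS]
    M=[]
    for p,tt in zip(P,TT):
        i=np.argmin([np.linalg.norm(p-q) for q in Q]); x,e=tri(A(tt),B(SS[i])); M.append(x)
        print(nm,p[:2],Q[i][:2],x,e)
    for L in(P,M):
        L=np.array(L); l=(L[0]-L[1]+L[3]-L[2])/2
        print(' ctr',L.mean(0),'yaw of y axis',np.degrees(np.arctan2(-l[0],l[1])),'len',np.linalg.norm(l),np.linalg.norm(L[0]-L[3]))
```

```text
lid [0.5905 0.2543] [0.5892 0.2427] [0.5934 0.2542 0.03  ] [np.float64(2.1278576869002856), np.float64(2.1278576869002777)]
lid [0.5907 0.0846] [0.5842 0.0759] [0.5911 0.0849 0.0297] [np.float64(0.6321102963788802), np.float64(0.6321102963789949)]
lid [0.4737 0.0846] [0.4729 0.0761] [0.4753 0.0838 0.0315] [np.float64(1.6061468480000045), np.float64(1.606146848000118)]
lid [0.4734 0.2525] [0.4711 0.236 ] [0.4761 0.2527 0.0267] [np.float64(2.4602672170475373), np.float64(2.460267217047565)]
 ctr [0.5321 0.169  0.037 ] yaw of y axis 0.06746480704775502 len 0.16879928553603255 0.11709704862737684
 ctr [0.534  0.1689 0.0295] yaw of y axis -0.5078516038548189 len 0.1691504063605323 0.11732033543483465
can [ 0.5379 -0.0855] [ 0.5369 -0.0995] [ 0.5415 -0.0886  0.076 ] [np.float64(3.297044818522353), np.float64(3.2970448185225605)]
can [ 0.5677 -0.2583] [ 0.5632 -0.2623] [ 0.5677 -0.2591  0.0808] [np.float64(0.6594055530476445), np.float64(0.6594055530476077)]
can [ 0.4524 -0.2777] [ 0.4538 -0.2779] [ 0.4529 -0.2779  0.0854] [np.float64(0.6522568397390126), np.float64(0.6522568397389116)]
can [ 0.4231 -0.1121] [ 0.4235 -0.1169] [ 0.4243 -0.1133  0.082 ] [np.float64(1.3302364517162426), np.float64(1.3302364517162946)]
 ctr [ 0.4953 -0.1834  0.085 ] yaw of y axis 9.91242736779528 len 0.17178017292602382 0.11778872625297719
 ctr [ 0.4966 -0.1847  0.081 ] yaw of y axis 9.286963261881448 len 0.1698666523930597 0.11996089641337589
```

The sizes and heights check out: lid at about (0.533, 0.169) with yaw ≈ 0, canister at about (0.496, -0.184) with yaw ≈ 9.6°. The carafe stands at about (0.29, 0.47) near the direct path, so I'll raise the tool and turn first.

Request:
step_arm:
  targets: "0 0 -0.8 6;0 0 -0.8 6;0 0 -0.8 6;0 0 -0.8 6;0 0 -0.8 6;0 0 -0.8 6;0 0 -0.8 6;0 0 -0.8 6;0 0 -0.8 6;0 0 -0.8 6;0 0 -0.8 6;0 0 0 5.4"
  claw: 4

```text
time_s: 1.15
tcp_pos: [0.199, 0.593, 0.3121]
ee_rot: [[-0.004, -1.0, 0.001], [-1.0, 0.004, 0.003], [-0.003, -0.001, -1.0]]
wrist_force: [1.0, 0.8, -0.2]
gripper_width: 0.462
gripper_force: 0.0
```

Request:
step_arm:
  targets: "1.8 -1.4 0 0;1.8 -1.4 0 0;1.8 -1.4 0 0;1.8 -1.4 0 0;1.8 -1.4 0 0;1.8 -1.4 0 0;1.8 -1.4 0 0;1.8 -1.4 0 0;1.8 -1.4 0 0;1.8 -1.4 0 0;1.8 -1.4 0 0;1.8 -1.4 0 0"

```text
time_s: 2.15
tcp_pos: [0.3674, 0.3755, 0.3103]
ee_rot: [[0.001, -1.0, -0.0], [-1.0, -0.001, -0.0], [0.0, 0.0, -1.0]]
wrist_force: [0.1, -0.1, 0.9]
gripper_width: 0.46
gripper_force: 0.0
```

Request:
step_arm:
  targets: "1.8 -1.4 0 0;1.8 -1.4 0 0;1.8 -1.4 0 0;1.8 -1.4 0 0;1.8 -1.4 0 0;1.8 -1.4 1.5 0;1.8 -1.4 1.5 0;1.8 -1.4 1.5 0;1.8 -1.4 1.5 0;1.8 -1.4 1.5 0;1.8 -1.4 1.5 0;1.8 -1.4 1.5 0"

```text
time_s: 3.15
tcp_pos: [0.5355, 0.1597, 0.2046]
ee_rot: [[0.001, -1.0, -0.0], [-1.0, -0.001, -0.0], [0.0, 0.0, -1.0]]
wrist_force: [-0.5, 0.5, 0.7]
gripper_width: 0.462
gripper_force: 0.0
```

Run:
```python
from h import *
c=cap('wrist','w1')
```

Request:
step_arm:
  targets: "-0.5 0 1.5 0;-0.5 0 1.5 0;0 0 1.5 0;0 0 1 0;0 0 0 0;0 0 0 0"

```text
time_s: 3.7
tcp_pos: [0.535, 0.1707, 0.1503]
ee_rot: [[0.001, -1.0, -0.001], [-1.0, -0.001, -0.001], [0.001, 0.001, -1.0]]
wrist_force: [0.6, -0.3, 0.3]
gripper_width: 0.458
gripper_force: 0.0
```

Run:
```python
from h import *
c=cap('wrist','w2'); print(c['s']['tcp_pos'])
a=load('w1')['frame'];h=cv2.resize(a,(800,500))
cv2.imwrite('pics/w1b.png',h); cv2.imwrite('pics/w2b.png',cv2.resize(c['frame'],(800,500)))
```

```text
[0.53504882 0.17069481 0.15032418]
```

View pics/w1b.png

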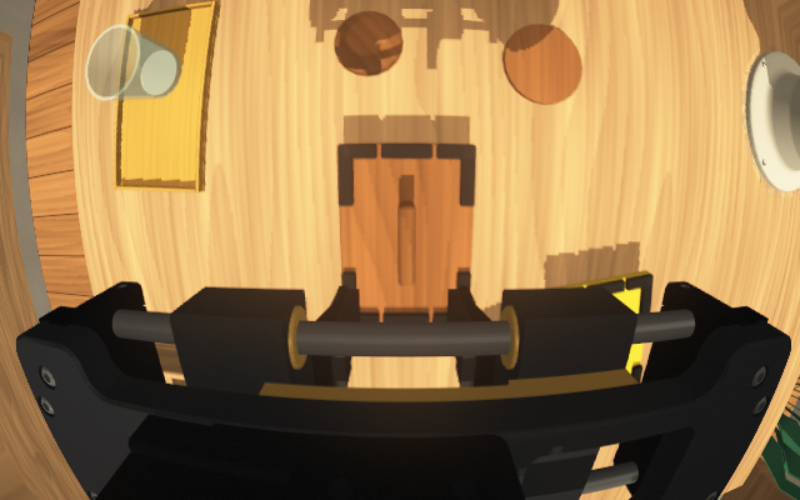

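View pics/w2b.png

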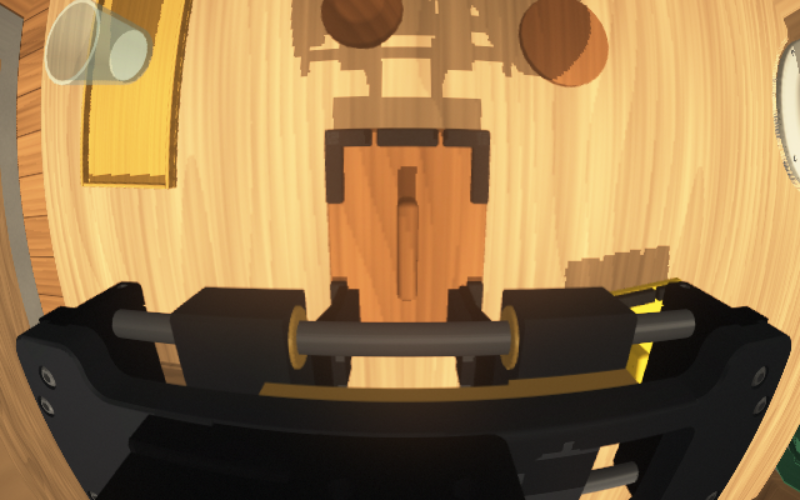

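w1b: -y seal corners at (338,145) and (476,145), bar top from (407,204) to (407,284). w2b: corners at (325,130) and (490,130), bar top from (407,199) to (407,299).

Run:
```python
from h import *
np.set_printoptions(precision=4,suppress=True)
a=load('w1');b=load('w2');g=lambda c,p:(c,(p[0]+.5)/1.25-.5,(p[1]+.5)/1.25-.5)
for p,q,z in(((338,145),(325,130),.037),((476,145),(490,130),.037),((407,204),(407,199),.062),((407,284),(407,299),.062)):
    print(tri(g(a,p),g(b,q)),atz(*g(a,p),z)[:2],atz(*g(b,q),z)[:2])
```

```text
(array([0.592 , 0.0835, 0.0278]), [np.float64(0.007431341868715675), np.float64(0.007431341868646719)]) [0.5905 0.0836] [0.5902 0.084 ]
(array([0.4731, 0.0833, 0.0378]), [np.float64(0.24899046871448768), np.float64(0.24899046871452035)]) [0.4731 0.0831] [0.4727 0.0834]
(array([0.5322, 0.1291, 0.0776]), [np.float64(0.023546466788096573), np.float64(0.02354646678830155)]) [0.532  0.1313] [0.532  0.1311]
(array([0.5323, 0.1797, 0.1136]), [np.float64(0.020663820000069773), np.float64(0.020663820000147156)]) [0.5317 0.1985] [0.5317 0.2008]
```

Request:
step_arm:
  targets: "0.3 0.3 1.5 0;0 0 1.5 0;0 0 1.5 0;0 0 1.5 0;0 0 1.4 0;0 0 1.2 0;0 0 1 0;0 0 0.8 0;0 0 0.6 0;0 0 0.4 0;0 0 0 0"

```text
time_s: 4.67
tcp_pos: [0.532, 0.1677, 0.0361]
ee_rot: [[0.001, -1.0, -0.001], [-1.0, -0.001, -0.0], [0.0, 0.001, -1.0]]
wrist_force: [-0.1, -0.5, 0.0]
gripper_width: 0.46
gripper_force: 0.0
```

Request:
step_arm:
  targets: "0 0 0 0;0 0 0 0;0 0 0 0;0 0 0 0;0 0 0 0;0 0 0 0;0 0 0 0;0 0 0 0"
  claw: 0.5

```text
time_s: 5.33
tcp_pos: [0.5324, 0.1679, 0.0369]
ee_rot: [[0.001, -1.0, 0.001], [-1.0, -0.001, 0.0], [-0.0, -0.001, -1.0]]
wrist_force: [-0.1, -0.3, 2.1]
gripper_width: 0.16
gripper_force: 30.0
```

Request:
step_arm:
  targets: "0 0 -0.3 0;0 0 -0.6 0;0 0 -1 0;0 0 -1.5 0;0 0 -2 0;0 0 -2.2 0;0 0 -2.4 0;0 0 -2.4 0;0 0 -2.4 0;0 0 -2 0;0 0 -1.2 0;0 0 -0.5 0"

```text
time_s: 6.33
tcp_pos: [0.5327, 0.1681, 0.2245]
ee_rot: [[0.001, -1.0, 0.004], [-1.0, -0.001, 0.002], [-0.002, -0.004, -1.0]]
wrist_force: [1.1, 0.5, -4.5]
gripper_width: 0.152
gripper_force: 30.0
```

Request:
step_arm:
  targets: "0.5 0.1 0 0;1 0.2 0 0;1.8 0.3 0 0;2.2 0.4 0 0;2.4 0.4 0 0;2.4 0.4 0 0;2.4 0.4 0 0;2.4 0.4 0 0;2.4 0.4 0 0;2 0.3 0 0;1.5 0.2 0 0;0.8 0.1 0 0"

```text
time_s: 7.33
tcp_pos: [0.4942, -0.0525, 0.22]
ee_rot: [[-0.002, -1.0, -0.004], [-1.0, 0.002, -0.001], [0.001, 0.004, -1.0]]
wrist_force: [-0.0, 0.3, -4.0]
gripper_width: 0.157
gripper_force: 30.0
```

Request:
step_arm:
  targets: "0 0 0 -2;0 0 0 -2.5;0 0 0 -2.5;0 0 0 -2;0 0 0 -0.6;0 0 0 0;0 0 0 0;0 0 0 0"

```text
time_s: 8.0
tcp_pos: [0.4961, -0.0503, 0.2212]
ee_rot: [[0.167, -0.986, -0.001], [-0.986, -0.167, -0.0], [-0.0, 0.001, -1.0]]
wrist_force: [-0.1, -0.2, -3.8]
gripper_width: 0.161
gripper_force: 30.0
```

Run:
```python
from h import *
c=cap('wrist','w3'); print(c['s']['tcp_pos'])
cap('top','t3');cap('side','s3')
cv2.imwrite('pics/w3b.png',cv2.resize(c['frame'],(800,500)))
```

```text
[ 0.49612706 -0.05025772  0.22123326]
```

View pics/w3b.png

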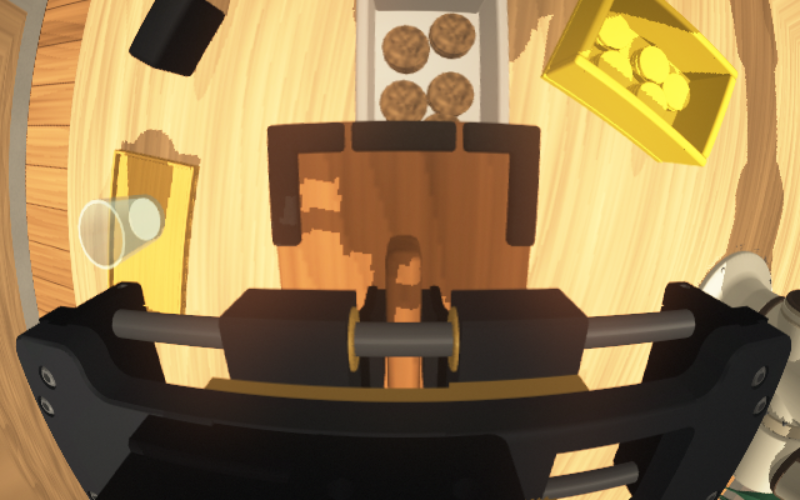

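The lid sits straight in the grip: its leading seal corners are at (267,127) and (540,126). The canister's far rim is cut off above, so I'll move forward 8 cm and look again.

Request:
step_arm:
  targets: "0.5 0.2 0 0;1 0.4 0 0;1.5 0.4 0 0;1.5 0.4 0 0;1.5 0.4 0 0;1 0.3 0 0;0.7 0.1 0 0;0.3 0 0 0;0 0 0 0;0 0 0 0;0 0 0 0;0 0 0 0"

```text
time_s: 9.15
tcp_pos: [0.4882, -0.1323, 0.2215]
ee_rot: [[0.168, -0.986, 0.0], [-0.986, -0.168, 0.0], [-0.0, -0.0, -1.0]]
wrist_force: [0.3, 1.2, -4.3]
gripper_width: 0.157
gripper_force: 30.0
```

Run:
```python
from h import *
np.set_printoptions(precision=4,suppress=True)
c=cap('wrist','w4'); print(c['s']['tcp_pos'],c['s']['ee_rot'])
cv2.imwrite('pics/w4b.png',cv2.resize(c['frame'][0:150,200:500],None,fx=2.6,fy=2.6,interpolation=cv2.INTER_CUBIC))
a=load('w3');E=a['s']['ee_rot'];p0=a['s']['tcp_pos']
for p in((267,127),(540,126)):
    print(E.T@(atz(a,(p[0]+.5)/1.25-.5,(p[1]+.5)/1.25-.5,p0[2])-p0))
```

```text
[ 0.4882 -0.1323  0.2215] [[ 0.1684 -0.9857  0.    ]
 [-0.9857 -0.1684  0.0001]
 [-0.0001 -0.     -1.    ]]
[ 0.0834 -0.0578 -0.    ]
[0.084  0.0596 0.    ]
```

View pics/w4b.png

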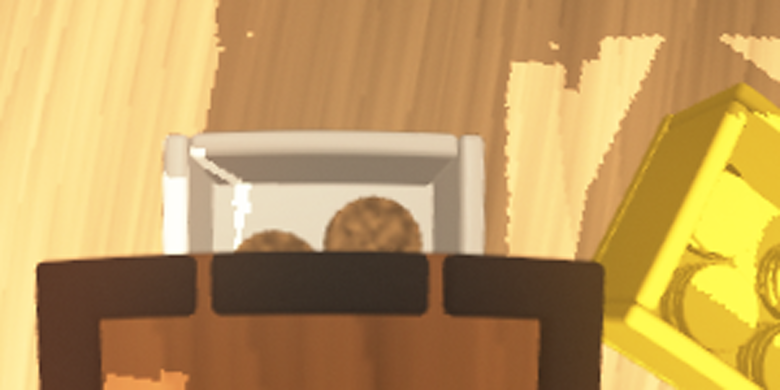

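Far rim outer corners are at (165,135) and (484,135), inner mouth corners at about (190,154) and (458,154), and the rim's sides at y=250 run x 163–188 (left) and 460–484 (right).

Run:
```python
from h import *
np.set_printoptions(precision=4,suppress=True)
c=load('w4');E=c['s']['ee_rot'];p0=c['s']['tcp_pos']
P={}
for n,p in dict(oL=(165,135),oR=(484,135),iL=(190,154),iR=(458,154),sL=(163,250),sR=(484,250),tL=(188,250),tR=(460,250),lidL=(37,262),lidR=(604,262)).items():
    z=.085 if n[0]!='l' else p0[2]
    P[n]=atz(c,200+(p[0]+.5)/2.6-.5,(p[1]+.5)/2.6-.5,z); print(n,E.T@(P[n]-p0),P[n][:2])
```

```text
oL [ 0.1398 -0.0564  0.1365] [ 0.5673 -0.2606]
oR [0.1402 0.0617 0.1365] [ 0.451  -0.2808]
iL [ 0.1318 -0.0469  0.1365] [ 0.5566 -0.2543]
iR [0.1321 0.0518 0.1365] [ 0.4594 -0.2712]
sL [ 0.0956 -0.0571  0.1365] [ 0.5605 -0.2169]
sR [0.0959 0.0616 0.1365] [ 0.4436 -0.2372]
tL [ 0.0952 -0.0476  0.1365] [ 0.5512 -0.2181]
tR [0.0955 0.0526 0.1365] [ 0.4524 -0.2353]
lidL [ 0.084  -0.0575 -0.    ] [ 0.559  -0.2054]
lidR [ 0.0842  0.0596 -0.    ] [ 0.4436 -0.2253]
```

Request:
step_arm:
  targets: "0.4 0.15 0 0;0.9 0 0 0;1.2 0 0 0;1.2 0 0 0;0.9 0 0 0;0.5 0 0 0;0.3 0 0.6 0;0 0 1.2 0;0 0 1.6 0;0 0 1.8 0;0 0 1.6 0;0 0 1 0"

```text
time_s: 10.2
tcp_pos: [0.4944, -0.1862, 0.1413]
ee_rot: [[0.167, -0.986, -0.003], [-0.986, -0.167, 0.001], [-0.001, 0.003, -1.0]]
wrist_force: [-1.0, 0.1, -3.8]
gripper_width: 0.159
gripper_force: 30.0
```

Request:
step_arm:
  targets: "0 0 0.7 0;0 0 0.5 0;0 0 0 0;0 0 0 0;0 0 0 0;0 0 0 0"

```text
time_s: 10.7
tcp_pos: [0.4963, -0.1864, 0.1324]
ee_rot: [[0.168, -0.986, 0.002], [-0.986, -0.168, -0.0], [0.001, -0.002, -1.0]]
wrist_force: [-1.2, -0.3, -4.3]
gripper_width: 0.158
gripper_force: 30.0
```

Run:
```python
from h import *
np.set_printoptions(precision=4,suppress=True)
c=cap('side','s5');t=cap('top','t5');print(c['s']['tcp_pos'],c['s']['wrist_force'])
a=cv2.resize(c['frame'][215:335,305:435],None,fx=4,fy=4,interpolation=cv2.INTER_CUBIC)
b=cv2.resize(t['frame'][180:265,360:440],None,fx=3.5,fy=3.5,interpolation=cv2.INTER_CUBIC)
o=np.zeros((480,800,3),np.uint8);o[:,:520]=a;o[:297,520:]=b[:297,:280];cv2.imwrite('pics/m5.png',o)
```

```text
[ 0.4963 -0.1864  0.1324] [-1.1918 -0.2905 -4.3356]
```

View pics/m5.png

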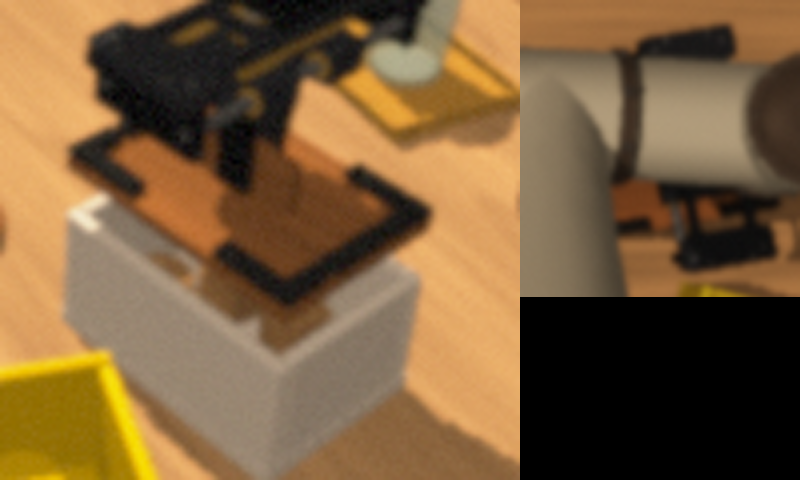

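Side crop: lid seal corners at left (72,152), near (288,302), right (430,212); rim corners at left (65,212), near (275,363), right (420,275).

Run:
```python
from h import *
np.set_printoptions(precision=4,suppress=True)
c=load('s5');E=c['s']['ee_rot'];p0=c['s']['tcp_pos']
g=lambda p,z:E.T@(atz(c,305+(p[0]+.5)/4-.5,215+(p[1]+.5)/4-.5,z)-p0)
L=[g(p,p0[2]) for p in((72,152),(288,302),(430,212))];K=[g(p,.085) for p in((65,212),(275,363),(420,275))]
for l,k in zip(L,K):print(l[:2],k[:2])
print((L[0]+L[2])/2,(K[0]+K[2])/2)
```

```text
[-0.0762  0.0628] [-0.0818  0.0615]
[0.086  0.0611] [0.0804 0.0582]
[ 0.0865 -0.0525] [ 0.0852 -0.056 ]
[ 0.0052  0.0051 -0.    ] [0.0017 0.0027 0.0474]
```

Request:
step_arm:
  targets: "-0.2 -0.05 0 0;0 0 0 0;0 0 0.4 0;0 0 0.4 0;0 0 0.4 0;0 0 0.4 0;0 0 0.3 0;0 0 0 0;0 0 0 0"

```text
time_s: 11.55
tcp_pos: [0.4958, -0.1843, 0.1123]
ee_rot: [[0.168, -0.986, -0.0], [-0.986, -0.168, -0.0], [-0.0, 0.0, -1.0]]
wrist_force: [-0.4, 1.3, -4.7]
gripper_width: 0.162
gripper_force: 30.0
```

Run:
```python
from h import *
s=sense();print(s['tcp_pos'],s['wrist_force'],s['moment'])
```

```text
[ 0.49579851 -0.18425304  0.11233964] [-0.44574465  1.2544606  -4.72544803] [ 0.03022899 -0.07928473  0.03491793]
```

The lower plug step is in freely. I'll go on slowly.

Request:
step_arm:
  targets: "0 0 0.2 0;0 0 0.2 0;0 0 0.2 0;0 0 0 0;0 0 0 0"

```text
time_s: 11.97
tcp_pos: [0.4968, -0.1852, 0.1077]
ee_rot: [[0.168, -0.986, 0.003], [-0.986, -0.168, -0.002], [0.002, -0.002, -1.0]]
wrist_force: [-0.4, -4.1, 2.1]
gripper_width: 0.158
gripper_force: 30.0
```

The wall pushes the lid towards -y, so I'll shift +x in the tool frame.

Request:
step_arm:
  targets: "0.1 0 -0.1 0;0.1 0 0 0;0 0 0 0;0 0 0 0;0 0 0.2 0;0 0 0 0;0 0 0 0"

```text
time_s: 12.55
tcp_pos: [0.4965, -0.1858, 0.107]
ee_rot: [[0.168, -0.986, 0.001], [-0.986, -0.168, -0.0], [0.0, -0.001, -1.0]]
wrist_force: [-2.3, 2.3, 8.8]
gripper_width: 0.161
gripper_force: 30.0
```

Request:
step_arm:
  targets: "0 0 -0.3 0;0 0 0 0;-0.05 0.15 0 0;0 0 0 0;0 0 0.2 0;0 0 0 0;0 0 0 0"

```text
time_s: 13.13
tcp_pos: [0.494, -0.1861, 0.1071]
ee_rot: [[0.168, -0.986, -0.001], [-0.986, -0.168, -0.0], [0.0, 0.001, -1.0]]
wrist_force: [-4.0, 0.6, 4.3]
gripper_width: 0.159
gripper_force: 30.0
```

Run:
```python
from h import *
s=sense();E=s['ee_rot'];print(s['tcp_pos'],E.T@s['wrist_force'],E.T@s['moment'])
```

```text
[ 0.49400014 -0.18610319  0.10706637] [-1.28705655  3.84699616 -4.26200073] [-0.88771074 -0.760092   -0.08861694]
```

Request:
step_arm:
  targets: "0 0 -0.3 0;0 0 0 0;0 0.15 0 0;0 0 0 0;0 0 0.3 0;0 0 0 0;0 0 0 0"

```text
time_s: 13.72
tcp_pos: [0.4935, -0.1864, 0.1071]
ee_rot: [[0.168, -0.986, 0.001], [-0.986, -0.168, -0.0], [0.001, -0.001, -1.0]]
wrist_force: [-0.8, -0.1, 1.6]
gripper_width: 0.157
gripper_force: 30.0
```

```bash
cat > f.py <<'E'
from h import *
np.set_printoptions(precision=4,suppress=True)
s=sense();E=s['ee_rot'];print(s['tcp_pos'],E.T@s['wrist_force'],E.T@s['moment'])
E
python3 f.py
```

```text
[ 0.4935 -0.1864  0.1071] [-0.0705  0.8169 -1.6128] [-0.2151 -0.2902  0.0036]
```

Request:
step_arm:
  targets: "0 0 0.1 0;0 0 0.1 0;0 0 0 0;0 0 0 0"

```text
time_s: 14.05
tcp_pos: [0.4935, -0.1865, 0.107]
ee_rot: [[0.169, -0.986, 0.001], [-0.986, -0.169, -0.001], [0.001, -0.001, -1.0]]
wrist_force: [-4.7, 2.2, 12.7]
gripper_width: 0.152
gripper_force: 30.0
```

```bash
python3 f.py
```

```text
[ 0.4935 -0.1865  0.107 ] [ -2.9041   4.243  -12.7105] [-1.1727 -1.2306  0.0401]
```

Something stops it at 0.107. I'll record this state, back off and re-measure both the lid and the canister in one composite.

Run:
```python
from h import *
cap('side','s6');cap('wrist','w6')
```

Request:
step_arm:
  targets: "0 0 -0.6 0;0 0 -1 0;0 0 -1.5 0;0 0 -1.5 0;-1 0 -1.5 0;-1.5 0 -1.5 0;-1.5 0 -1.4 0;-1 0 -1 0;-0.5 0 0 0;0 0 0 0;0 0 0 0;0 0 0 0"

```text
time_s: 15.15
tcp_pos: [0.4832, -0.1323, 0.2034]
ee_rot: [[0.167, -0.986, -0.003], [-0.986, -0.167, 0.0], [-0.0, 0.002, -1.0]]
wrist_force: [0.1, -0.3, -4.1]
gripper_width: 0.159
gripper_force: 30.0
```

Run:
```python
from h import *
c=cap('wrist','w7');print(c['s']['tcp_pos'],c['s']['ee_rot'],c['s']['wrist_force'])
rs=lambda a,f:cv2.resize(a,None,fx=f,fy=f,interpolation=cv2.INTER_CUBIC)
o=np.zeros((600,800,3),np.uint8)
a=rs(c['frame'][20:130,240:500],3); o[:330,:780]=a
b=rs(load('s6')['frame'][235:325,305:435],3);o[330:600,:390]=b
d=rs(load('w6')['frame'][60:168,170:475],1.3);o[330:330+d.shape[0],400:400+d.shape[1]]=d
cv2.imwrite('pics/m7.png',o)
```

```text
[ 0.48324645 -0.13227074  0.20335669] [[ 1.67161148e-01 -9.85926385e-01 -2.51253599e-03]
 [-9.85929494e-01 -1.67161698e-01  8.70467220e-06]
 [-4.28581947e-04  2.47572825e-03 -9.99996844e-01]] [ 0.06969413 -0.34607257 -4.13848235]
```

View pics/m7.png

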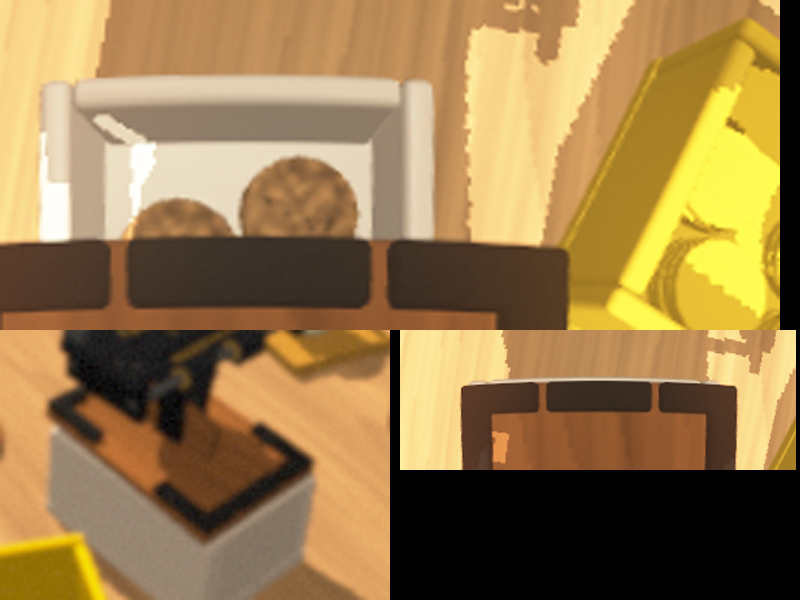

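m7: the canister's far outer corners are at (42,83) and (433,83), its sides at (40,235) and (433,235), and the lid's right corner at (568,248). In the contact view the rim sliver beyond the lid spans about (468..715, 383), with the seal from 461 to 737.

Run:
```python
from h import *
np.set_printoptions(precision=4,suppress=True)
def rep(c,n,u,v,z):
    E=c['s']['ee_rot'];p0=c['s']['tcp_pos'];q=atz(c,u,v,p0[2] if z is None else z);print(n,E.T@(q-p0),q[:2])
c=load('w7')
for n,p,z in(('oL',(42,83),.085),('oR',(433,83),.085),('iL',(75,107),.085),('iR',(402,107),.085),('sL',(40,235),.085),('sR',(433,235),.085),('lidR',(568,248),None)):
    rep(c,n,240+(p[0]+.5)/3-.5,20+(p[1]+.5)/3-.5,z)
c=load('w6')
for n,p,z in(('oL',(468,383),.085),('oR',(715,383),.085),('lidL',(461,387),None),('lidR',(737,387),None)):
    rep(c,n,170+(p[0]-400+.5)/1.3-.5,60+(p[1]-330+.5)/1.3-.5,z)
c=load('s6');g=lambda p:(305+(p[0]+.5)/3-.5,235+(p[1]-330+.5)/3-.5)
for n,p,z in(('lidL',(48,405),None),('lidN',(206,537),None),('lidR',(313,463),None)): rep(c,n,*g(p),z)
```

```text
oL [ 0.1404 -0.0618  0.1181] [ 0.5673 -0.2603]
oR [0.1401 0.0563 0.1184] [ 0.4508 -0.2798]
iL [ 0.132  -0.0515  0.1182] [ 0.5558 -0.2538]
iR [0.1318 0.0467 0.1184] [ 0.4589 -0.27  ]
sL [ 0.0926 -0.0622  0.1182] [ 0.5598 -0.2131]
sR [0.0924 0.0563 0.1185] [ 0.4429 -0.2328]
lidR [0.083  0.0579 0.0001] [ 0.44   -0.2238]
oL [ 0.0851 -0.0601  0.0222] [ 0.5671 -0.2602]
oR [0.0848 0.0548 0.022 ] [ 0.4538 -0.2793]
lidL [ 0.0821 -0.0559  0.0002] [ 0.5625 -0.258 ]
lidR [0.0822 0.058  0.    ] [ 0.4502 -0.2773]
lidL [-0.0835  0.0583 -0.0002] [ 0.422 -0.114]
lidN [0.0916 0.0704 0.    ] [ 0.4395 -0.2886]
lidR [ 0.0896 -0.0466  0.0002] [ 0.5545 -0.267 ]
```

The canister has not moved; its centre is (0.495, -0.187). The lid was about 3.7 mm too far in tool +y and 1.7 mm short in tool x. Correcting: x +5.7 cm, y -0.37 cm from here.

Request:
step_arm:
  targets: "0.5 -0.2 0 0;1 -0.17 0 0;1.2 0 0 0;1.2 0 0 0;1 0 0 0;0.5 0 0.8 0;0.3 0 1.2 0;0 0 1.6 0;0 0 1.6 0;0 0 1.4 0;0 0 1 0;0 0 0.7 0"

```text
time_s: 16.2
tcp_pos: [0.4963, -0.1879, 0.1199]
ee_rot: [[0.167, -0.986, -0.002], [-0.986, -0.167, 0.0], [-0.001, 0.002, -1.0]]
wrist_force: [-1.0, 0.1, -3.8]
gripper_width: 0.156
gripper_force: 30.0
```

Request:
step_arm:
  targets: "0 0 0.4 0;0 0 0.2 0;0 0 0 0;0 0 0 0;0 0 0 0"

```text
time_s: 16.62
tcp_pos: [0.4977, -0.1876, 0.1163]
ee_rot: [[0.168, -0.986, 0.002], [-0.986, -0.168, -0.0], [0.001, -0.002, -1.0]]
wrist_force: [-0.3, 0.1, -3.2]
gripper_width: 0.155
gripper_force: 30.0
```

```bash
python3 f.py
```

```text
[ 0.4977 -0.1876  0.1163] [-0.2019  0.3082  3.1953] [ 0.0756 -0.0175 -0.0092]
```

Request:
step_arm:
  targets: "0 0 0.3 0;0 0 0.3 0;0 0 0.3 0;0 0 0.2 0;0 0 0 0;0 0 0 0;0 0 0 0"

```text
time_s: 17.2
tcp_pos: [0.4972, -0.1875, 0.1047]
ee_rot: [[0.168, -0.986, 0.0], [-0.986, -0.168, -0.0], [0.0, -0.0, -1.0]]
wrist_force: [-1.0, 2.6, -0.9]
gripper_width: 0.158
gripper_force: 30.0
```

```bash
python3 f.py
```

```text
[ 0.4972 -0.1875  0.1047] [-2.6887  0.5616  0.9167] [-0.0077 -0.5225  0.0332]
```

Request:
step_arm:
  targets: "-0.05 0 0.1 0;0 0 0.1 0;0 0 0.1 0;0 0 0 0;0 0 0 0"

```text
time_s: 17.62
tcp_pos: [0.4973, -0.1869, 0.1018]
ee_rot: [[0.168, -0.986, 0.001], [-0.986, -0.168, 0.0], [0.0, -0.001, -1.0]]
wrist_force: [-0.5, 4.4, 2.4]
gripper_width: 0.157
gripper_force: 30.0
```

```bash
python3 f.py
```

```text
[ 0.4973 -0.1869  0.1018] [-4.417  -0.2789 -2.3591] [-0.0843 -0.9504  0.1044]
```

Request:
step_arm:
  targets: "-0.1 0 0 0;0 0 0.1 0;0 0 0 0;0 0 0 0"

```text
time_s: 17.95
tcp_pos: [0.4973, -0.1867, 0.1018]
ee_rot: [[0.168, -0.986, 0.001], [-0.986, -0.168, -0.001], [0.001, -0.001, -1.0]]
wrist_force: [-2.3, 0.9, 5.6]
gripper_width: 0.16
gripper_force: 30.0
```

```bash
python3 f.py
```

```text
[ 0.4973 -0.1867  0.1018] [-1.2848  2.1137 -5.6374] [-0.5773 -0.1186  0.0266]
```

It stops hard at 0.1018, the expected seated height (0.065 + 0.037). I'll release and rise.

Request:
step_arm:
  targets: "0 0 0 0;0 0 0 0;0 0 0 0;0 0 0 0;0 0 -0.5 0;0 0 -1 0;0 0 -1.5 0;0 0 -2 0;0 0 -1.5 0;0 0 -0.5 0;0 0 0 0;0 0 0 0"
  claw: 4

```text
time_s: 18.95
tcp_pos: [0.4966, -0.1859, 0.1705]
ee_rot: [[0.167, -0.986, 0.0], [-0.986, -0.167, 0.0], [-0.0, -0.0, -1.0]]
wrist_force: [-0.4, 0.5, -0.2]
gripper_width: 0.464
gripper_force: 0.0
```

```bash
cat > seal.py <<'E'
from h import *
import sys
np.set_printoptions(precision=4,suppress=True)
c=cap('wrist',sys.argv[1]);E=c['s']['ee_rot'];p0=c['s']['tcp_pos'];print(p0)
m=(c['frame'].max(2)<75).astype(np.uint8);m[225:]=0
n,l,st,ce=cv2.connectedComponentsWithStats(m)
for i in range(1,n):
    if st[i,4]>60:
        k=np.argwhere(l==i);q=np.array([E.T@(atz(c,u,v,.1025)-p0) for v,u in k])
        print(st[i],ce[i],'min',q.min(0)[:2],'max',q.max(0)[:2])
E
python3 seal.py w8
```

```text
[ 0.4966 -0.1859  0.1705]
[  65   94   79   81 4417] [102.1392 131.9436] min [ 0.0355 -0.2508] max [ 0.1098 -0.1472]
[294 103  57  16 851] [323.6898 110.6016] min [ 0.0728 -0.0202] max [0.0842 0.021 ]
[357 103  15  16 160] [361.775  110.9688] min [0.0731 0.0261] max [0.0845 0.0367]
```

The lid is seated and centred under the tool within about 0.5 mm. Now I'll close the fingers and press the first corner (tool x +7.7, y +5.2), starting gently.

Request:
step_arm:
  targets: "0.7 0.4 0 0;1.5 1 0 0;1.5 1 0 0;1.5 1 0 0;1.5 1 0.8 0;0.7 0.6 1.2 0;0.3 0.2 1.4 0;0 0 1.2 0;0 0 0.8 0;0 0 0.5 0;0 0 0.5 0;0 0 0 0"
  claw: 0

```text
time_s: 20.0
tcp_pos: [0.458, -0.2705, 0.1055]
ee_rot: [[0.168, -0.986, -0.002], [-0.986, -0.168, 0.001], [-0.001, 0.002, -1.0]]
wrist_force: [-0.5, 0.2, 0.0]
gripper_width: 0.005
gripper_force: 0.0
```

Request:
step_arm:
  targets: "0 0 0.3 0;0 0 0.3 0;0 0 0.3 0;0 0 0.2 0;0 0 0 0;0 0 0 0"

```text
time_s: 20.5
tcp_pos: [0.4592, -0.271, 0.0973]
ee_rot: [[0.169, -0.986, 0.002], [-0.986, -0.169, -0.001], [0.002, -0.002, -1.0]]
wrist_force: [-1.9, 1.4, 6.8]
gripper_width: 0.007
gripper_force: 3.3
```

Request:
step_arm:
  targets: "0 0 0.2 0;0 0 0.2 0;0 0 0.2 0;0 0 0 0;0 0 0 0;0 0 0 0"

```text
time_s: 21.0
tcp_pos: [0.4594, -0.2712, 0.0953]
ee_rot: [[0.17, -0.985, 0.003], [-0.985, -0.17, -0.003], [0.003, -0.002, -1.0]]
wrist_force: [-7.5, 6.3, 28.0]
gripper_width: 0.008
gripper_force: 14.4
```

Home: a hard stop at 0.0953 (expected 0.095). Next are the middle and the other corner on this end.

Request:
step_arm:
  targets: "0 0 -1 0;0 0 -1.3 0;0 -1 0 0;0.1 -1.6 0 0;0 -1.6 0 0;0 -1 0 0;0 0 0 0;0 0 0.5 0;0 0 0.5 0;0 0 0.4 0;0 0 0.3 0;0 0 0.2 0"

```text
time_s: 22.0
tcp_pos: [0.5096, -0.2631, 0.0954]
ee_rot: [[0.168, -0.986, 0.0], [-0.986, -0.168, -0.001], [0.001, -0.0, -1.0]]
wrist_force: [-3.9, 6.4, 21.9]
gripper_width: 0.004
gripper_force: 10.9
```

Request:
step_arm:
  targets: "0 0 0.2 0;0 0 0.1 0;0 0 0 0;0 0 0 0;0 0 0 0"

```text
time_s: 22.42
tcp_pos: [0.5096, -0.2631, 0.0953]
ee_rot: [[0.169, -0.986, 0.001], [-0.986, -0.169, -0.002], [0.002, -0.001, -1.0]]
wrist_force: [-6.7, 7.2, 25.7]
gripper_width: 0.003
gripper_force: 12.6
```

Request:
step_arm:
  targets: "0 0 -1 0;0 0 -1.3 0;0 -1 0 0;-0.1 -1.6 0 0;0 -1.6 0 0;0 -1 0 0;0 0 0 0;0 0 0.5 0;0 0 0.5 0;0 0 0.4 0;0 0 0.3 0;0 0 0.2 0"

```text
time_s: 23.42
tcp_pos: [0.5604, -0.2534, 0.0958]
ee_rot: [[0.168, -0.986, -0.0], [-0.986, -0.168, -0.0], [0.0, 0.0, -1.0]]
wrist_force: [-3.1, 3.0, 11.3]
gripper_width: 0.008
gripper_force: 4.8
```

Request:
step_arm:
  targets: "0 0 0.2 0;0 0 0.1 0;0 0 0 0;0 0 0 0;0 0 0 0"

```text
time_s: 23.83
tcp_pos: [0.5605, -0.2534, 0.0954]
ee_rot: [[0.169, -0.986, 0.001], [-0.986, -0.169, -0.001], [0.001, -0.001, -1.0]]
wrist_force: [-5.6, 3.9, 18.8]
gripper_width: 0.008
gripper_force: 9.1
```

Request:
step_arm:
  targets: "0 0 0.2 0;0 0 0 0;0 0 -1.2 0;0 0 -1.5 0;-1 0 0 0;-2 0 0 0;-2.4 0 0 0;-2.5 0 0 0;-2.5 0 0 0;-2.4 0 0 0;-1.6 0 0 0;-1 0 0 0"

```text
time_s: 24.83
tcp_pos: [0.5335, -0.0996, 0.1155]
ee_rot: [[0.169, -0.986, -0.002], [-0.986, -0.169, 0.0], [-0.001, 0.002, -1.0]]
wrist_force: [0.6, -1.2, 0.4]
gripper_width: 0.008
gripper_force: 0.0
```

Request:
step_arm:
  targets: "0 0 0 0;0 0 0 0;0 0 0.5 0;0 0 0.5 0;0 0 0.4 0;0 0 0.4 0;0 0 0.3 0;0 0 0.2 0;0 0 0.2 0;0 0 0 0;0 0 0 0;0 0 0 0"

```text
time_s: 25.83
tcp_pos: [0.5353, -0.1022, 0.0953]
ee_rot: [[0.168, -0.986, 0.001], [-0.986, -0.168, -0.001], [0.001, -0.001, -1.0]]
wrist_force: [-8.6, 4.3, 24.5]
gripper_width: 0.005
gripper_force: 11.8
```

Request:
step_arm:
  targets: "0 0 -1 0;0 0 -1.3 0;0 1 0 0;-0.1 1.6 0 0;0 1.6 0 0;0 1 0 0;0 0 0 0;0 0 0.5 0;0 0 0.5 0;0 0 0.4 0;0 0 0.3 0;0 0 0.3 0"

```text
time_s: 26.83
tcp_pos: [0.4847, -0.109, 0.0952]
ee_rot: [[0.169, -0.986, 0.0], [-0.986, -0.169, -0.001], [0.001, 0.0, -1.0]]
wrist_force: [-9.1, 5.4, 38.3]
gripper_width: 0.006
gripper_force: 21.4
```

Request:
step_arm:
  targets: "0 0 0.2 0;0 0 0.1 0;0 0 0 0;0 0 0 0;0 0 0 0"

```text
time_s: 27.25
tcp_pos: [0.4847, -0.1091, 0.0953]
ee_rot: [[0.17, -0.985, 0.001], [-0.985, -0.17, -0.001], [0.001, -0.001, -1.0]]
wrist_force: [-9.2, 5.6, 28.4]
gripper_width: 0.005
gripper_force: 14.4
```

Request:
step_arm:
  targets: "0 0 -1 0;0 0 -1.3 0;0 1 0 0;0.1 1.6 0 0;0 1.6 0 0;0 1 0 0;0 0 0 0;0 0 0.5 0;0 0 0.5 0;0 0 0.4 0;0 0 0.3 0;0 0 0.3 0"

```text
time_s: 28.25
tcp_pos: [0.4335, -0.1187, 0.0952]
ee_rot: [[0.169, -0.986, -0.001], [-0.986, -0.169, -0.001], [0.0, 0.001, -1.0]]
wrist_force: [-12.0, 9.1, 43.9]
gripper_width: 0.011
gripper_force: 22.0
```

Request:
step_arm:
  targets: "0 0 0.2 0;0 0 0.1 0;0 0 0 0;0 0 0 0;0 0 0 0"

```text
time_s: 28.67
tcp_pos: [0.4335, -0.1187, 0.0952]
ee_rot: [[0.17, -0.985, 0.0], [-0.985, -0.17, -0.001], [0.001, -0.0, -1.0]]
wrist_force: [-10.6, 7.6, 33.8]
gripper_width: 0.008
gripper_force: 17.1
```

All six stopped hard at 0.0952–0.0954. I'll rise clear and check numerically from over the lid.

Request:
step_arm:
  targets: "0 0 -0.6 0;0 0 -1.2 0;0 0 -1.5 0;1 -0.7 -1.5 0;1.5 -1 -1.5 0;1.5 -1 -1.5 0;1.5 -1 -1 0;1.2 -0.8 -0.5 0;0.7 -0.5 0 0;0.3 -0.2 0 0;0 0 0 0;0 0 0 0"

```text
time_s: 29.67
tcp_pos: [0.496, -0.1857, 0.1833]
ee_rot: [[0.167, -0.986, -0.003], [-0.986, -0.167, 0.001], [-0.001, 0.002, -1.0]]
wrist_force: [0.4, -0.5, -0.7]
gripper_width: 0.002
gripper_force: 0.0
```

```bash
sed -i 's/\.1025/.095/' seal.py; python3 seal.py w9
python3 - <<'E'
from h import *
# edge heights by triangulating is replaced by contact; compare bystanders in side view
a=cv2.GaussianBlur(load('side0')['frame'],(5,5),0);b=cv2.GaussianBlur(cap('side','s9')['frame'],(5,5),0)
m=(cv2.absdiff(a,b).max(2)>45).astype(np.uint8)
for s in cv2.connectedComponentsWithStats(m)[2][1:]:
    if s[4]>40:print(s)
print(sense()['time_s'],sense()['tcp_pos'],sense()['wrist_force'])
E
```

```text
[ 0.496  -0.1857  0.1833]
[  72   94   76   78 4142] [107.79  130.839] min [ 0.0349 -0.2599] max [ 0.1117 -0.1555]
[296 104  51  13 663] [321. 110.] min [ 0.0745 -0.0205] max [0.0844 0.0196]
[355 104  22  13 239] [363.9665 110.2008] min [0.0748 0.0267] max [0.0847 0.0439]
[  19    0  124   51 3277]
[156   0  53  31 835]
[217   0  28  46 337]
[139  24   6  15  62]
[ 115   45   44   96 2126]
[ 0 58  5 17 45]
[330  61  27  46 243]
[366  63  45  11 281]
[340  64  25  29 531]
[   0  121   35   63 1030]
[ 327  120   89  124 5485]
[  75  182   61   69 2488]
[   0  187   83  143 7308]
[ 273  201   62   51 1948]
[ 140  210   73   81 3117]
[ 322  246   89   62 2481]
[ 86 266  43  16 211]
[  83  275   60   44 2057]
[163 329   8   7  44]
[ 379  331  119   69 4145]
[169 336  18  23 175]
[ 81 348  18  16 191]
[  37  361   70   39 2068]
[181 366  44  34 783]
29.7667 [ 0.49608396 -0.18559309  0.18390542] [ 0.12106985 -0.04425397  0.70883218]
```

The lid hasn't shifted, nothing is in contact, and the image differences look like the arm, its shadow and the moved lid. Handing in.

```bash
python3 -c "
from station import r
print(r.finish_job())"
```

```text
the job is handed in; nothing more can be done
None
```

The oak lid lies on the canister's rim and all six seal lengths are pressed home, each to a hard stop at about 95 mm; the gripper has let go and the job was handed in at about 30 s.

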